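Restock the two gravity racks with capped solder-paste cartridges

ROBOT

A 6-joint arm with a two-finger parallel gripper is mounted at the origin on a cart in front of the work surface, level with it; the furniture and walls round the work are solid. World frame = base frame: x ahead of the robot, y to its left, z up, the work surface at z = 0. Lengths are in m, angles in rad, forces in N, time in s.
With the tool pointing down it reaches from about 0.3 to 0.85 m from the base axis. Payload 5.4 kg.
Tool frame: the origin (TCP) lies on the front face of the gripper's body, between the roots of the fingers; the fingertips stand 73 mm ahead of it and the grasp point (between the pads) lies manip.grasp_offset ahead of it (manip.grasp_offset is the distance from the TCP to the grasp point, in m); z points along the fingers, y is the line along which they close (so a half turn about z gives the same grasp; the last joint's range is limited). The gripper opens to 85 mm and grips with 20 to 120 N. Pads are 22 mm wide; open, the fingers measure 114 mm over their backs; the gripper's body (76 mm by 85 mm) begins 54 mm behind the grasp point. The pads swing forward as they close: fully open they stand 13 mm farther back than shut.
Start: joints at [-0.21, 0.158, 1.597, -0, 1.386, -0.21], TCP at [0.575, -0, 0.304] pointing down, gripper open.
Joint ranges: [-2.91, 2.91], [-0.94, 2.29], [0.18, 2.7], [-1.29, 4.43], [0.17, 2.64], [-3, 3]. Speed limits (rad/s): [2.57, 2.57, 3.14, 3.14, 3.14, 3.14].

INTERFACE

Orientations are given as a unit quaternion [x, y, z, w].
In Python, from rig import manip, cams, workorder gives the robot as it stands.
- The arm moves only by the tool send_rows, never from a script. Its argument "deltas" is a list of rows, each a list of 3 entries, a list of its own where there are three numbers: the shift along the tool's x, y, z in a scale on which 1.0 is 0.75 m, then the turn about the tool's z in parts of the range, where 1.0 means 2 pi rad, then the opening, from 0 (shut) to 1 (fully open). In form: [[[x, y, z], spin, fingers], ...]. A call has 1 to 12 rows; each row is the pose to reach, as a shift and turn from the pose commanded when the call began, along the tool's axes at that moment; what a row does not reach only later rows make up. A row lasts 1/8 s, in which the tool goes at most 62.5 mm and 10.7 degrees, less where a joint would pass 70% of its speed; a pose out of reach is approached as far as the arm can. No shift or turn number may pass 1 either way. A call with a gripper value outside its range is refused whole. The fingers move at their own pace and stop on an object; "grip_force" is the grip in N (left out, the last holds). Time passes only in rows, so rows that repeat a pose let the fingers close. It gives the time, the measured TCP pose, the force, the opening and the grip force at its end, in the units of the state.
- manip.sense(): the state, without advancing time (a new reading comes with each control period).
- cams.capture(name): name is "scene" or "side" or "wrist"; returns a dict with "img" (384x512x3 uint8, red, green, blue), "mtx" (3x3 intrinsics, pixels), "extrinsics" (4x4, takes a point from camera to world coordinates). Camera axes: x right, y down, z forward; pixel columns grow to the right and rows downward; lengths in m; the calibration is good to about 2 mm. A picture is of the moment at which its call begins. There is no depth.
- workorder.close_job(): hands the job in; it is judged then, once.
The state is a dict: "time_s": time; "q": joint angles; "qvel": joint speeds; "joint_torque": joint torques, N m; "tool_pos": TCP position; "tool_rot": TCP orientation; "force": force on the tool from outside, world axes, zero at the start; "torque": the same for the moment, N m; "grip_width": finger opening in m; "grip_force": force on a finger pad.
Only numpy, scipy, OpenCV 4.12 (cv2) and the standard library are available. Lean on these libraries where they do the work, as an engineer would, in place of code of your own. Each camera call takes 0.05 s, during which the arm holds its last target. There are 200 camera calls.

TASK

Feed the four capped solder-paste cartridges into the two sloping gravity racks: both large ones into the wide rack, both small ones into the narrow rack. Each must lie square across its lane with the nozzle sticking out over the low edge and the barrel down between edge and panel, rolled fully down: one against the front stop and the other right behind it. Leave the syringe with the plunger, the flux pot and the roll of tape where they are.

Things in the scene. Friction and masses are not known exactly. Their poses are not given: they have to be found in the camera images.
- large_0: LARGE capped solder-paste cartridge (two alike), lying, can roll: white barrel 38 mm across, 86 long, black nozzle cap 24 long (neck 18 across) at one end only; 0.14 kg. Origin on its axis, mid-barrel, 19 mm above what it lies on. Body x along the axis towards the nozzle (tip x = 67, flat rear x = -43 mm); y, z turn as it rolls.
- large_1: LARGE capped solder-paste cartridge (two alike), lying, can roll: white barrel 38 mm across, 86 long, black nozzle cap 24 long (neck 18 across) at one end only; 0.14 kg. Origin on its axis, mid-barrel, 19 mm above what it lies on. Body x along the axis towards the nozzle (tip x = 67, flat rear x = -43 mm); y, z turn as it rolls.
- small_0: SMALL capped solder-paste cartridge (two alike), lying, can roll: white barrel 27 mm across, 58 long, black nozzle cap 20 long (neck 13 across) at one end only; 0.06 kg. Origin on its axis, mid-barrel, 13.5 mm above what it lies on. Body x along the axis towards the nozzle (tip x = 49, flat rear x = -29 mm); y, z turn as it rolls.
- small_1: SMALL capped solder-paste cartridge (two alike), lying, can roll: white barrel 27 mm across, 58 long, black nozzle cap 20 long (neck 13 across) at one end only; 0.06 kg. Origin on its axis, mid-barrel, 13.5 mm above what it lies on. Body x along the axis towards the nozzle (tip x = 49, flat rear x = -29 mm); y, z turn as it rolls.
- wide_rack: WIDE sheet-metal gravity rack, fixed. Lane 98 mm wide, 14 deg down to its front stop (-x). Origin on table under mid-lane; x uphill, y to the low edge, z up. Cartridges lie along y, nozzle to +y. Panel (-y) 46 mm, low edge (+y) 7, stop 23 over the runners; floor slot 34 at y=0. Barrel centre x, z (mm): at stop -57.7, 41.9; behind it -20.8, 51.1; laid at upper end 26.7, 63.0. Top z 112.
- narrow_rack: NARROW sheet-metal gravity rack, fixed. Lane 70 mm wide, 14 deg down to its front stop (-x). Origin on table under mid-lane; x uphill, y to the low edge, z up. Cartridges lie along y, nozzle to +y. Panel (-y) 35 mm, low edge (+y) 4, stop 17.5 over the runners; floor slot 30 at y=0. Barrel centre x, z (mm): at stop -54.9, 35.3; behind it -28.7, 41.8; laid at upper end 21.2, 54.3. Top z 98.
- syringe: bystander: white solder-paste syringe with its plunger, lying, 24 x 156 x 17 mm, long along its y; origin under its middle. Not for the racks; leave it alone.
- flux_pot: bystander: white round flux pot, 68 mm in diameter, 28 mm high, standing on the table; origin under its middle. Leave it alone.
- tape: bystander: small roll of cream masking tape lying flat, 42 mm in diameter, 19 mm high; origin under its middle. Leave it alone.

How it is judged:
At the end, for the whole second after the job is handed in: Both large in the wide rack, both small in the narrow one, either order: one at the front stop, one right behind (barrel centre within 8 mm along, 10 mm across, 6 mm in height), axis within 0.15 rad of square across, which only fits nozzle over the low edge. All at rest (0.02 m/s, 0.3 rad/s) ((((x of large_0 in the frame of wide_rack between -0.0657 and -0.0497 m and y of large_0 in the frame of wide_rack between -0.01 and 0.01 m and z of large_0 in the frame of wide_rack between 0.0359 and 0.0479 m and angle between the x axis of large_0 and the y axis of wide_rack, either way round below 0.15 rad) and (x of large_1 in the frame of wide_rack between -0.0288 and -0.0128 m and y of large_1 in the frame of wide_rack between -0.01 and 0.01 m and z of large_1 in the frame of wide_rack between 0.0451 and 0.0571 m and angle between the x axis of large_1 and the y axis of wide_rack, either way round below 0.15 rad)) or ((x of large_1 in the frame of wide_rack between -0.0657 and -0.0497 m and y of large_1 in the frame of wide_rack between -0.01 and 0.01 m and z of large_1 in the frame of wide_rack between 0.0359 and 0.0479 m and angle between the x axis of large_1 and the y axis of wide_rack, either way round below 0.15 rad) and (x of large_0 in the frame of wide_rack between -0.0288 and -0.0128 m and y of large_0 in the frame of wide_rack between -0.01 and 0.01 m and z of large_0 in the frame of wide_rack between 0.0451 and 0.0571 m and angle between the x axis of large_0 and the y axis of wide_rack, either way round below 0.15 rad))) and (((x of small_0 in the frame of narrow_rack between -0.0629 and -0.0469 m and y of small_0 in the frame of narrow_rack between -0.01 and 0.01 m and z of small_0 in the frame of narrow_rack between 0.0293 and 0.0413 m and angle between the x axis of small_0 and the y axis of narrow_rack, either way round below 0.15 rad) and (x of small_1 in the frame of narrow_rack between -0.0367 and -0.0207 m and y of small_1 in the frame of narrow_rack between -0.01 and 0.01 m and z of small_1 in the frame of narrow_rack between 0.0358 and 0.0478 m and angle between the x axis of small_1 and the y axis of narrow_rack, either way round below 0.15 rad)) or ((x of small_1 in the frame of narrow_rack between -0.0629 and -0.0469 m and y of small_1 in the frame of narrow_rack between -0.01 and 0.01 m and z of small_1 in the frame of narrow_rack between 0.0293 and 0.0413 m and angle between the x axis of small_1 and the y axis of narrow_rack, either way round below 0.15 rad) and (x of small_0 in the frame of narrow_rack between -0.0367 and -0.0207 m and y of small_0 in the frame of narrow_rack between -0.01 and 0.01 m and z of small_0 in the frame of narrow_rack between 0.0358 and 0.0478 m and angle between the x axis of small_0 and the y axis of narrow_rack, either way round below 0.15 rad))) and linear speed of each of large_0, large_1, small_0, small_1 below 0.02 m/s and angular speed of each of large_0, large_1, small_0, small_1 below 0.3 rad/s); the robot touches nothing.
It fails at once if the syringe with the plunger is moved more than 30 mm (distance of syringe from where it was at the start of the episode above 0.03 m).
It fails at once if the flux pot is moved more than 30 mm (distance of flux_pot from where it was at the start of the episode above 0.03 m).
It fails at once if the roll of masking tape is moved more than 30 mm (distance of tape from where it was at the start of the episode above 0.03 m).
It also fails if it takes over 125 s, if anything falls off the work surface, if the arm or the gripper's body presses on something with over 40 N, if the wrist force passes 120 N, or if a joint passes its speed limit or range.

## Working session

There is one attempt and no reset: what is moved stays moved. The work goes in short steps, Python scripts to look and compute and a tool call to move; the robot and the scene stay as the last step left them, time stands still between calls to the robot, and variables do not carry over. Pictures are saved under pics/ and viewed, at most 14 in all, crops included, and the job is handed in when it is done.

Besides the shell and the picture viewer there is one more tool, called after "Emit:" as name(argument=value, ...), one argument or row to a line, values as JSON. send_rows: Moves the arm, as the interface text tells. Its arguments: {"type":"object","properties":{"deltas":{"type":"array"},"grip_force":{"type":"number"}},"required":["deltas"]}

```bash
mkdir -p pics; python3 - <<'E'
from rig import manip,cams
import cv2,json,numpy as np
s=manip.sense();print(s['time_s'],s['tool_pos'],s['tool_rot'],s['grip_width'],manip.grasp_offset)
for n in ['scene','side','wrist']:
    c=cams.capture(n);cv2.imwrite(f'pics/{n}0.png',c['img'][:,:,::-1]);np.savez(f'{n}0.npz',**c)
    print(n,c['mtx'].round(1).tolist(),c['extrinsics'].round(3).tolist())
E
```

```text
0.0 [5.74538120e-01 6.58470318e-05 3.02904464e-01] [ 7.07107009e-01  7.07105910e-01 -5.21081089e-04 -7.99250912e-04] 0.08529047732248218 0.0539
scene [[400.0, 0.0, 248.8], [0.0, 400.0, 190.0], [0.0, 0.0, 1.0]] [[0.509, -0.505, 0.697, -0.188], [-0.86, -0.287, 0.421, -0.494], [-0.012, -0.814, -0.581, 0.708], [0.0, 0.0, 0.0, 1.0]]
side [[462.2, 0.0, 253.6], [0.0, 462.2, 196.3], [0.0, 0.0, 1.0]] [[-0.973, -0.07, 0.218, 0.242], [-0.227, 0.41, -0.883, 1.43], [-0.028, -0.91, -0.415, 0.713], [0.0, 0.0, 0.0, 1.0]]
wrist [[309.3, 0.0, 259.0], [0.0, 309.3, 188.3], [0.0, 0.0, 1.0]] [[1.0, -0.0, -0.002, 0.574], [-0.001, -0.957, -0.292, 0.075], [-0.002, 0.292, -0.957, 0.373], [0.0, 0.0, 0.0, 1.0]]
```

View pics/scene0.png

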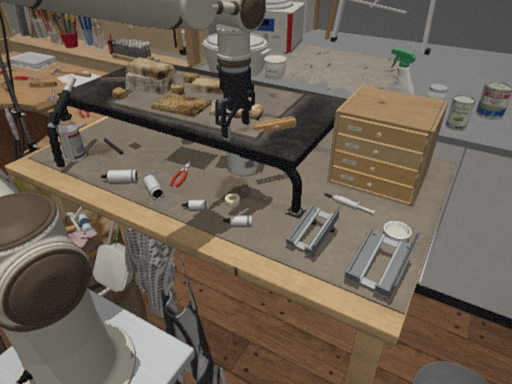

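View pics/side0.png

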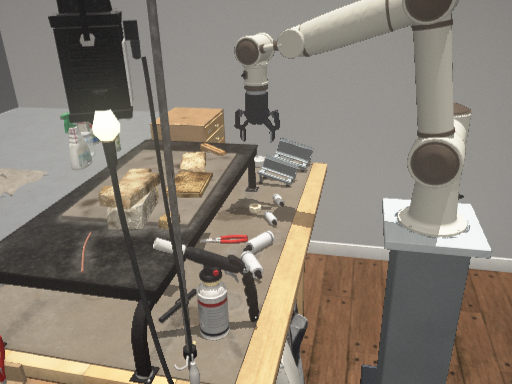

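View pics/wrist0.png

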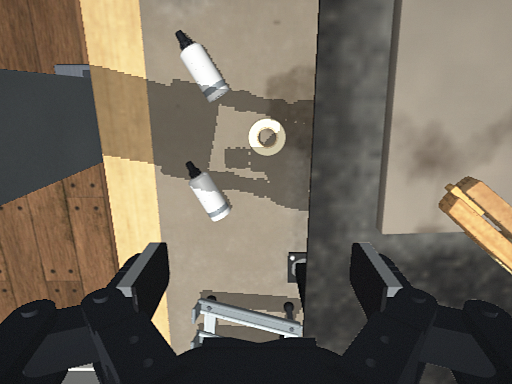

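The scene view shows the large cartridges at (120,177) and (152,185), the small ones at (195,205) and (238,221), the tape at (232,199), the narrow rack at (313,230) and the wide rack at (383,262). A raised shelf stands behind them. The wrist view shows the two small cartridges and the tape. Next I enlarge the relevant areas.

```bash
python3 - <<'E'
import cv2
im=cv2.imread('pics/scene0.png')
def crop(n,x0,x1,y0,y1,k):
    cv2.imwrite(n,cv2.resize(im[y0:y1,x0:x1],None,fx=k,fy=k,interpolation=cv2.INTER_CUBIC))
crop('pics/c1.png',95,255,160,235,5)
crop('pics/c2.png',280,430,190,300,5)
E
```

```text
(no output)
```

View pics/c1.png

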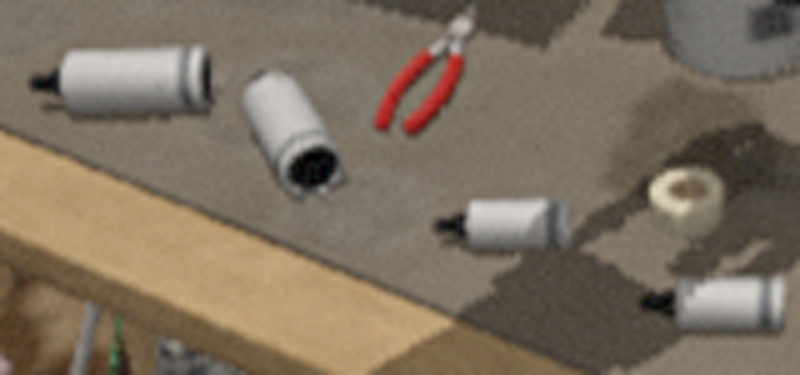

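View pics/c2.png

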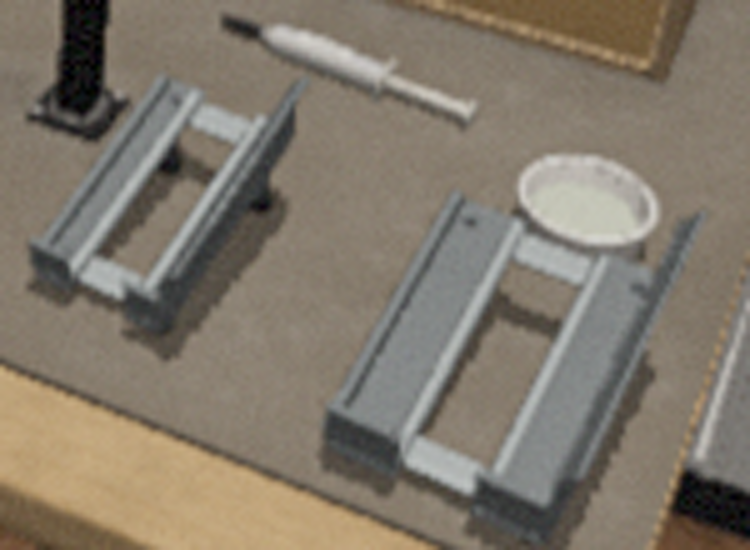

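The crops give tips and rears (crop pixels): large A tip (32,83), rear (206,75); large B rear (312,168), front about (262,90); small C (437,228) to (560,224); small D (645,303) to (775,303). Both racks have their low edge on the left.

```bash
cat > h.py <<'E'
import numpy as np, cv2
def ray(c,u,v):
    d=c['extrinsics'][:3,:3]@np.linalg.solve(c['mtx'],[u,v,1.]); return c['extrinsics'][:3,3],d
def atz(c,u,v,z):
    o,d=ray(c,u,v); return (o+d*(z-o[2])/d[2]).round(4)
def proj(c,P):
    E=np.linalg.inv(c['extrinsics']);p=(E[:3,:3]@np.asarray(P,float).T).T+E[:3,3];q=(c['mtx']@p.T).T
    return q[:,:2]/q[:,2:]
def tri(ca,a,cb,b):
    A=[];B=[]
    for c,p in((ca,a),(cb,b)):
        o,d=ray(c,*p);d=d/np.linalg.norm(d);M=np.eye(3)-np.outer(d,d);A.append(M);B.append(M@o)
    A=np.vstack(A);return np.linalg.lstsq(A,np.hstack(B),rcond=None)[0].round(4)
E
python3 - <<'E'
from h import *
S=np.load('scene0.npz');W=np.load('wrist0.npz');D=np.load('side0.npz')
c1=lambda x,y:(x/5-.4+95,y/5-.4+160)
c2=lambda x,y:(x/5-.4+280,y/5-.4+190)
for n,t,r,z in[('A',(32,83),(206,75),.019),('B',(262,90),(312,168),.019),('C',(437,228),(563,224),.0135),('D',(645,303),(777,303),.0135)]:
    a=atz(S,*c1(*t),z);b=atz(S,*c1(*r),z);print(n,a[:2],b[:2],np.linalg.norm(a-b).round(3),np.arctan2(*(a-b)[1::-1]).round(3))
for n,t,r in[('D',(191,166),(222,212)),('C',(181,36),(217,96))]:
    a=atz(W,*t,.0135);b=atz(W,*r,.0135);print('w',n,a[:2],b[:2],np.linalg.norm(a-b).round(3))
print('tape',atz(W,267,137,.019),atz(S,*c1(688,190),.019))
for p in[(330,405),(455,195),(400,440),(520,225),(485,480),(605,258),(40,245),(162,80),(80,275),(195,95),(155,290),(262,120)]:
    print(p,atz(S,*c2(*p),.04)[:2])
print('pot',atz(S,*c2(588,200),.028),'syr',atz(S,*c2(265,35),.012),atz(S,*c2(470,115),.012))
print('shelf corner?',tri(S,(296,165),D,(257,147)), 'postfoot',atz(S,*c2(80,110),0))
for h in(.1,.15,.2):print(h,atz(S,296,165,h),atz(S,70,108,h),atz(W,312,150,h),atz(D,257,147,h))
E
```

```text
A [0.473 0.447] [0.5341 0.3578] 0.108 2.171
B [0.5387 0.3152] [0.4907 0.2323] 0.096 1.046
C [0.4869 0.1368] [0.5256 0.0765] 0.072 2.141
D [ 0.4903 -0.003 ] [ 0.5258 -0.065 ] 0.071 2.091
w D [ 0.4925 -0.0072] [ 0.5274 -0.0658] 0.068
w C [0.4911 0.1335] [0.5267 0.0726] 0.071
tape [0.5827 0.0279 0.019 ] [0.5822 0.0279 0.019 ]
(330, 405) [ 0.4536 -0.3555]
(455, 195) [ 0.6211 -0.3616]
(400, 440) [ 0.4492 -0.3889]
(520, 225) [ 0.6149 -0.3959]
(485, 480) [ 0.4453 -0.4274]
(605, 258) [ 0.6115 -0.4379]
(40, 245) [ 0.4838 -0.197 ]
(162, 80) [ 0.6355 -0.1962]
(80, 275) [ 0.4743 -0.223 ]
(195, 95) [ 0.6321 -0.2168]
(155, 290) [ 0.4827 -0.2584]
(262, 120) [ 0.6297 -0.2557]
pot [ 0.6654 -0.4189  0.028 ] syr [ 0.7393 -0.2187  0.012 ] [ 0.7249 -0.3434  0.012 ]
shelf corner? [ 0.6132 -0.1517  0.1703] postfoot [ 0.6363 -0.1493  0.    ]
0.1 [ 0.714  -0.1078  0.1   ] [0.6641 0.7924 0.1   ] [0.6208 0.027  0.1   ] [ 0.6637 -0.3619  0.1   ]
0.15 [ 0.6398 -0.1396  0.15  ] [0.594  0.6866 0.15  ] [0.6123 0.0358 0.15  ] [ 0.6293 -0.2158  0.15  ]
0.2 [ 0.5656 -0.1713  0.2   ] [0.5239 0.5808 0.2   ] [0.6038 0.0445 0.2   ] [ 0.5949 -0.0696  0.2   ]
```

Shelf top is about z=0.17 with its front edge at x≈0.61, so the cartridges are reachable in front of it. Now a top view of the racks.

Careful with the scale: shifts go in shares of 0.75 m and turns go in shares of 2 pi rad. That gives: -36 cm / 75 = -0.48, -2.5 cm / 75 = -0.0333.

Emit:
send_rows(
  deltas=[
    [[-0.08, 0, -0.04], 0, 1],
    [[-0.16, -0.0133, -0.08], 0, 1],
    [[-0.24, -0.02, -0.12], 0, 1],
    [[-0.32, -0.0267, -0.1467], 0, 1],
    [[-0.4, -0.0333, -0.1467], 0, 1],
    [[-0.48, -0.0333, -0.1467], 0, 1],
    [[-0.48, -0.0333, -0.1467], 0, 1],
    [[-0.48, -0.0333, -0.1467], 0, 1],
  ],
)

```text
time_s: 1.15
tool_pos: [0.5499, -0.3601, 0.4131]
tool_rot: [0.707, 0.707, 0.0, -0.001]
force: [-0.1, 0.8, -0.3]
grip_width: 0.0855
grip_force: 0.0
```

```bash
python3 - <<'E'
from rig import manip,cams
import cv2,numpy as np
s=manip.sense();print(s['time_s'],s['tool_pos'],s['tool_rot'])
c=cams.capture('wrist');np.savez('w1.npz',**c)
im=c['img'][:,:,::-1];cv2.imwrite('pics/w1.png',cv2.resize(im[0:290,110:410],None,fx=2,fy=2,interpolation=cv2.INTER_CUBIC))
E
```

```text
1.15 [ 0.5498529  -0.36014611  0.4131325 ] [ 7.07416954e-01  7.06796025e-01  2.14670750e-04 -7.65394207e-04]
```

View pics/w1.png

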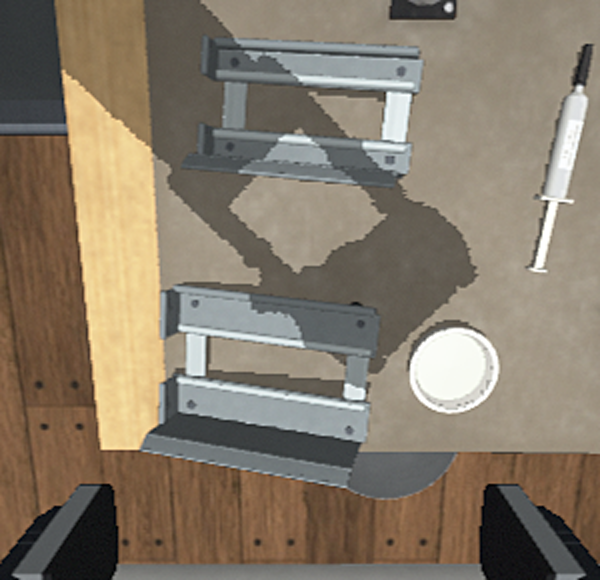

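Top view (crop pixels): wide rack has its slot rails from (180,331) to (378,353) and (178,380) to (368,405), stop edge at u≈163. Narrow rack has its low edge from (215,40) to (420,50), slot edges at v≈85 and v≈140, stop at u≈203. Fitting poses.

```bash
python3 - <<'E'
from h import *
from scipy.optimize import least_squares
W=np.load('w1.npz')
def fit(zr0,x0,stop,lines,g):
    T=np.tan(np.radians(14)); zr=lambda x:zr0+(x-x0)*T
    def res(p):
        X,Y,a=p;R=np.array([[np.cos(a),-np.sin(a)],[np.sin(a),np.cos(a)]]);o=[]
        loc=lambda q:R.T@(np.array(q[:2])-[X,Y])
        for u,v,x,y,z in stop: o.append(loc(atz(W,u/2+109.75,v/2-.25,z))[0]-x)
        for u,v,y,dz in lines:
            z=.035
            for _ in range(4): l=loc(atz(W,u/2+109.75,v/2-.25,z)); z=zr(l[0])+dz
            o.append(l[1]-y)
        return np.array(o)*1000
    r=least_squares(res,g);print(r.x.round(4),r.fun.round(1))
fit(.0189,-.0715,[(163,290,-.078,.049,.0412),(163,338,-.078,.017,.0412),(160,383,-.078,-.017,.0412)],
 [(185,286,.049,.007),(378,308,.049,.007),(180,331,.017,0),(378,353,.017,0),(178,380,-.017,0),(368,405,-.017,0),(178,412,-.049,0),(365,440,-.049,0)],[.54,-.4,0])
fit(.0189,-.0647,[(203,38,-.070,.035,.0359),(203,85,-.070,.015,.0359),(200,123,-.070,-.015,.0359)],
 [(215,40,.035,.004),(420,50,.035,.004),(205,82,.015,0),(418,90,.015,0),(210,138,-.015,0),(410,147,-.015,0)],[.55,-.23,0])
E
```

```text
[ 0.5256 -0.411  -0.0623] [ 0.8  0.7 -1.6  4.4  3.   0.4  1.6 -5.2 -4.2  0.   0. ]
[ 0.5543 -0.2354 -0.0762] [-0.1  0.7 -0.6  5.5  2.9  0.2  0.7 -5.7 -3.6]
```

Scaled: 65 cm / 75 = 0.8667, 60 cm / 75 = 0.8.

Emit:
send_rows(
  deltas=[
    [[0.08, -0.0133, 0], 0, 1],
    [[0.16, -0.0267, 0], 0, 1],
    [[0.24, -0.04, 0], 0, 1],
    [[0.32, -0.0533, 0], 0, 1],
    [[0.4, -0.0667, 0], 0, 1],
    [[0.48, -0.0667, 0], 0, 1],
    [[0.56, -0.0667, 0], 0, 1],
    [[0.64, -0.0667, 0], 0, 1],
    [[0.72, -0.0667, 0.0067], 0, 1],
    [[0.8, -0.0667, 0.0133], 0, 1],
    [[0.8667, -0.0667, 0.0133], 0, 1],
    [[0.8667, -0.0667, 0.0133], 0, 1],
  ],
)

```text
time_s: 2.7
tool_pos: [0.4976, 0.2942, 0.4038]
tool_rot: [0.705, 0.71, 0.0, -0.0]
force: [0.8, -0.1, 0.4]
grip_width: 0.0853
grip_force: 0.0
```

```bash
python3 - <<'E'
from rig import manip,cams
import cv2,numpy as np
s=manip.sense();print(s['time_s'],s['tool_pos'],s['tool_rot'])
c=cams.capture('wrist');np.savez('w2.npz',**c)
im=c['img'][:,:,::-1]
a=cv2.resize(im[0:230,120:360],None,fx=2.5,fy=2.5,interpolation=cv2.INTER_CUBIC)
cv2.imwrite('pics/w2.png',a)
w0=cv2.imread('pics/wrist0.png')[20:240,150:310]
cv2.imwrite('pics/w0s.png',cv2.resize(w0,None,fx=2.7,fy=2.7,interpolation=cv2.INTER_CUBIC))
E
```

```text
2.7 [0.49757993 0.29423355 0.40378036] [ 7.04520808e-01  7.09683152e-01  7.41464306e-05 -4.99373888e-04]
```

View pics/w2.png

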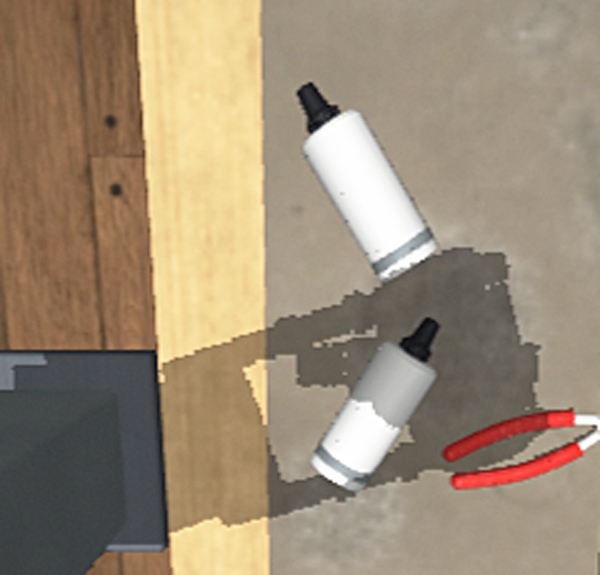

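View pics/w0s.png

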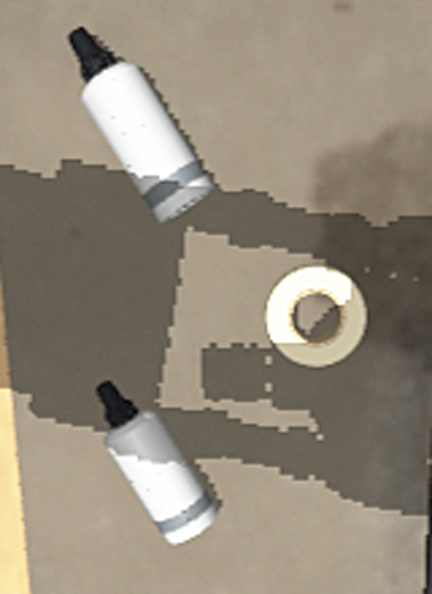

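The views show all four barrels cleanly: large A tip (304,89), rear (412,265); large B tip (432,322), rear (338,478), pliers near (448,460); small C tip (77,33), rear (188,206); small D tip (105,386), rear (197,531).

```bash
python3 - <<'E'
from h import *
W0=np.load('wrist0.npz');W2=np.load('w2.npz')
k2=lambda p:(p[0]/2.5-.3+120,p[1]/2.5-.3);k0=lambda p:(p[0]/2.7-.3+150,p[1]/2.7-.3+20)
for n,c,k,z,L,pts in[('A',W2,k2,.019,(.067,.043,-.043),[(304,89),(331,127),(412,265)]),('B',W2,k2,.019,(.067,.043,-.043),[(432,322),(412,353),(338,478)]),
 ('C',W0,k0,.0135,(.049,.029,-.029),[(77,33),(107,75),(188,206)]),('D',W0,k0,.0135,(.049,.029,-.029),[(105,386),(130,424),(197,531)])]:
    P=np.array([atz(c,*k(p),z)[:2] for p in pts]);d=P[0]-P[2];l=np.linalg.norm(d);d/=l
    cen=(P-np.outer(L,d));print(n,'len',l.round(4),'phi',np.degrees(np.arctan2(d[1],d[0])).round(1),'cen',cen.round(4).tolist(),cen.mean(0).round(4))
print('pliers',atz(W2,*k2((446,456)),.008))
E
```

```text
A len 0.1089 phi 123.7 cen [[0.5093, 0.3883], [0.5104, 0.3896], [0.5087, 0.3892]] [0.5095 0.389 ]
B len 0.1098 phi 60.4 cen [[0.5121, 0.2633], [0.5129, 0.266], [0.5122, 0.2635]] [0.5124 0.2643]
C len 0.0766 phi 122.3 cen [[0.5146, 0.096], [0.5147, 0.0978], [0.5138, 0.0971]] [0.5144 0.097 ]
D len 0.0785 phi 119.0 cen [[0.5137, -0.0459], [0.514, -0.0458], [0.5139, -0.0463]] [ 0.5139 -0.046 ]
pliers [0.5583 0.2376 0.008 ]
```

Scaled: 25 cm / 75 = 0.3333, -2.7 cm / 75 = -0.036, 29.6 degrees / 360 = 0.0822.

Emit:
send_rows(
  deltas=[
    [[-0.036, 0.012, 0.08], 0.0278, 0.55],
    [[-0.036, 0.012, 0.16], 0.0556, 0.55],
    [[-0.036, 0.012, 0.24], 0.0822, 0.55],
    [[-0.036, 0.012, 0.32], 0.0822, 0.55],
    [[-0.036, 0.012, 0.3333], 0.0822, 0.55],
    [[-0.036, 0.012, 0.3333], 0.0822, 0.55],
    [[-0.036, 0.012, 0.3333], 0.0822, 0.55],
    [[-0.036, 0.012, 0.3333], 0.0822, 0.55],
  ],
  grip_force=40,
)

```text
time_s: 3.75
tool_pos: [0.5105, 0.2634, 0.1565]
tool_rot: [0.864, 0.503, 0.002, 0.001]
force: [0.3, 0.0, -0.4]
grip_width: 0.0472
grip_force: 0.0
```

```bash
cat >> h.py <<'E'
def st():
    from rig import manip
    from scipy.spatial.transform import Rotation as R
    s=manip.sense();M=R.from_quat(s['tool_rot']).as_matrix()
    print('t',round(s['time_s'],2),'pos',np.round(s['tool_pos'],4),'xang',np.degrees(np.arctan2(M[1,0],M[0,0])).round(2),'w',round(s['grip_width'],4),'F',np.round(s['force'],1))
E
python3 -c "
from h import *
st()"
```

```text
t 3.75 pos [0.5105 0.2634 0.1565] xang 60.41 w 0.0472 F [ 0.3  0.  -0.4]
```

Emit:
send_rows(
  deltas=[
    [[0, 0, 0.0533], 0, 0.55],
    [[0, 0, 0.0867], 0, 0.55],
    [[0, 0, 0.1067], 0, 0.55],
    [[0, 0, 0.1067], 0, 0.55],
    [[0, 0, 0.1067], 0, 0],
    [[0, 0, 0.1067], 0, 0],
    [[0, 0, 0.1067], 0, 0],
    [[0, 0, 0.1067], 0, 0],
    [[0, 0, 0.1067], 0, 0],
    [[0, 0, 0.0533], 0, 0],
    [[0, 0, -0.0267], 0, 0],
    [[0, 0, -0.1067], 0, 0],
  ],
)

```text
time_s: 5.25
tool_pos: [0.5082, 0.2628, 0.2348]
tool_rot: [0.864, 0.503, -0.001, -0.0]
force: [0.7, 0.6, -1.5]
grip_width: 0.0368
grip_force: 40.4
```

```bash
python3 -c "
from h import *
st()"
```

```text
t 5.25 pos [0.5082 0.2628 0.2348] xang 60.4 w 0.0368 F [ 0.7  0.6 -1.5]
```

Scaled: -58 cm / 75 = -0.7733, -53.2 cm / 75 = -0.7093, -26 degrees / 360 = -0.0722.

Emit:
send_rows(
  deltas=[
    [[-0.064, 0.0387, -0.04], -0.0056, 0],
    [[-0.1293, 0.0773, -0.0667], -0.0139, 0],
    [[-0.1933, 0.116, -0.0667], -0.0222, 0],
    [[-0.2587, 0.1547, -0.0667], -0.0306, 0],
    [[-0.3227, 0.1933, -0.0667], -0.0389, 0],
    [[-0.3867, 0.232, -0.0667], -0.0472, 0],
    [[-0.452, 0.2707, -0.0667], -0.0556, 0],
    [[-0.516, 0.3093, -0.0667], -0.0639, 0],
    [[-0.58, 0.3493, -0.0667], -0.0722, 0],
    [[-0.6453, 0.388, -0.0667], -0.0722, 0],
    [[-0.7093, 0.4267, -0.0667], -0.0722, 0],
    [[-0.7733, 0.4653, -0.04], -0.0722, 0],
  ],
)

```text
time_s: 6.75
tool_pos: [0.5263, -0.4161, 0.2652]
tool_rot: [0.729, 0.684, 0.0, 0.002]
force: [0.4, 1.0, -0.9]
grip_width: 0.0368
grip_force: 40.6
```

Scaled: 9 cm / 75 = 0.12, 6 cm / 75 = 0.08.

Emit:
send_rows(
  deltas=[
    [[0, 0, 0.04], 0, 0],
    [[0, 0, 0.08], 0, 0],
    [[0, 0, 0.12], 0, 0],
    [[0, 0, 0.12], 0, 0],
    [[0, 0, 0.12], 0, 0],
    [[0, 0, 0.12], 0, 0],
  ],
)

```text
time_s: 7.5
tool_pos: [0.5267, -0.4144, 0.1761]
tool_rot: [0.729, 0.685, -0.0, 0.002]
force: [-0.3, 0.0, -0.9]
grip_width: 0.0368
grip_force: 40.5
```

```bash
python3 - <<'E'
from h import *
st()
from rig import cams
c=cams.capture('scene');np.savez('s3.npz',**c)
cv2.imwrite('pics/s3.png',cv2.resize(c['img'][180:310,270:440,::-1],None,fx=4.5,fy=4.5,interpolation=cv2.INTER_CUBIC))
E
```

```text
t 7.5 pos [ 0.5267 -0.4144  0.1761] xang 86.41 w 0.0368 F [-0.3  0.  -0.9]
```

View pics/s3.png

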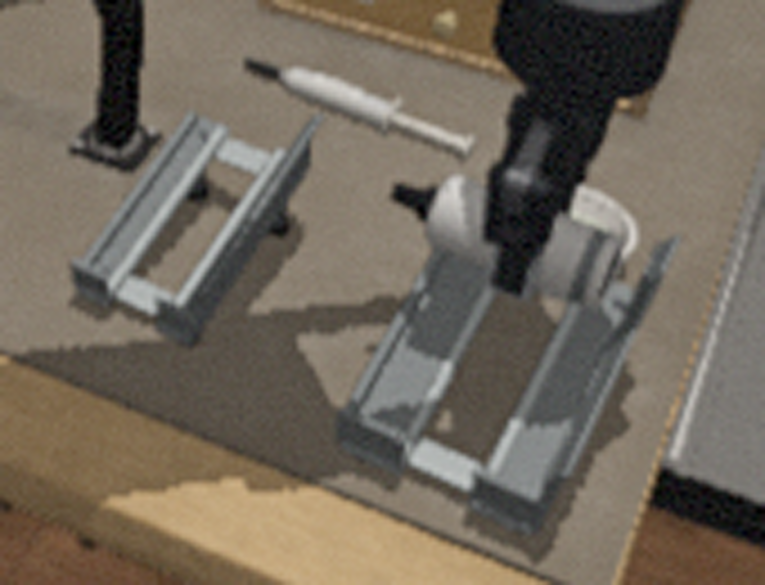

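The held cartridge (around (520,245)) sits level and square above the wide rack's lane. Lowering.

Scaled: 5.9 cm / 75 = 0.0787, 5.5 cm / 75 = 0.0733.

Emit:
send_rows(
  deltas=[
    [[0, 0, 0.0333], 0, 0],
    [[0, 0, 0.0533], 0, 0],
    [[0, 0, 0.0667], 0, 0],
    [[0, 0, 0.0733], 0, 0],
    [[0, 0, 0.0787], 0, 0],
    [[0, 0, 0.0787], 0, 0],
    [[0, 0, 0.0787], 0, 0],
  ],
)

```text
time_s: 8.43
tool_pos: [0.5262, -0.4139, 0.1154]
tool_rot: [0.729, 0.685, -0.0, 0.0]
force: [-0.3, -0.6, -1.5]
grip_width: 0.0371
grip_force: 40.5
```

```bash
python3 - <<'E'
from h import *
st()
E
```

```text
t 8.43 pos [ 0.5262 -0.4139  0.1154] xang 86.4 w 0.0371 F [-0.3 -0.6 -1.5]
```

Scaled: -15 cm / 75 = -0.2, -9 cm / 75 = -0.12.

Emit:
send_rows(
  deltas=[
    [[0, 0, 0.004], 0, 0],
    [[0, 0, 0.004], 0, 0],
    [[0, 0, 0.004], 0, 0.65],
    [[0, 0, 0.004], 0, 0.65],
    [[0, 0, -0.04], 0, 0.65],
    [[0, 0, -0.12], 0, 0.65],
    [[0, 0, -0.2], 0, 0.65],
    [[0, 0, -0.2], 0, 0.65],
  ],
)

```text
time_s: 9.43
tool_pos: [0.528, -0.4159, 0.2729]
tool_rot: [0.729, 0.685, -0.0, 0.007]
force: [-1.6, 0.3, 0.1]
grip_width: 0.0555
grip_force: 0.0
```

```bash
python3 - <<'E'
from h import *
st()
from rig import cams
c=cams.capture('scene');np.savez('s4.npz',**c)
cv2.imwrite('pics/s4.png',cv2.resize(c['img'][180:310,270:440,::-1],None,fx=4.5,fy=4.5,interpolation=cv2.INTER_CUBIC))
E
```

```text
t 9.43 pos [ 0.528  -0.4159  0.2729] xang 86.4 w 0.0555 F [-1.6  0.3  0.1]
```

View pics/s4.png

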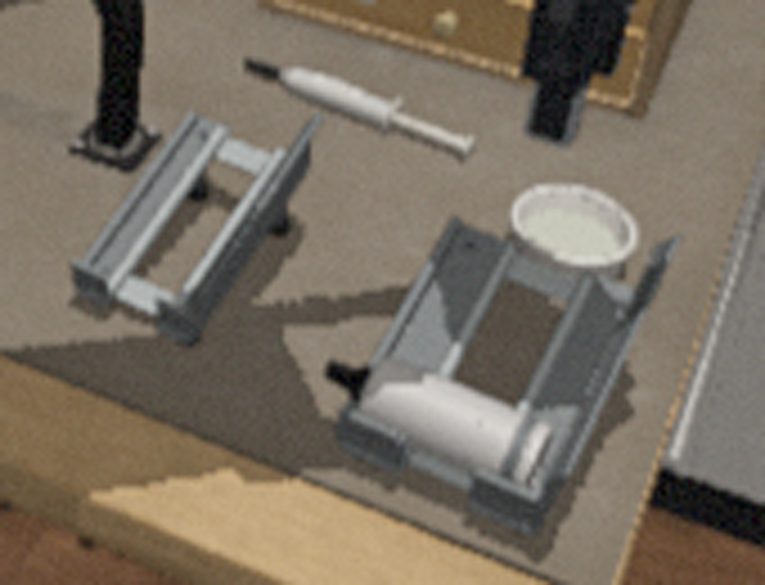

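The cartridge has rolled against the stop at (450,420), square, with its nozzle over the low edge. On to large A.

Scaled: 73.8 cm / 75 = 0.984, 67.7 cm / 75 = 0.9027, -37.3 degrees / 360 = -0.1036.

Emit:
send_rows(
  deltas=[
    [[0.0827, -0.0067, -0.0267], 0, 0.7],
    [[0.164, -0.0133, -0.0267], -0.0083, 0.7],
    [[0.2467, -0.02, -0.0267], -0.0194, 0.7],
    [[0.328, -0.028, -0.0267], -0.0306, 0.7],
    [[0.4107, -0.0347, -0.0267], -0.0417, 0.7],
    [[0.492, -0.0413, -0.0267], -0.0528, 0.7],
    [[0.5747, -0.048, -0.0267], -0.0639, 0.7],
    [[0.656, -0.0547, -0.0267], -0.075, 0.7],
    [[0.7387, -0.0613, -0.0267], -0.0861, 0.7],
    [[0.82, -0.068, -0.0267], -0.0972, 0.7],
    [[0.9027, -0.0747, -0.0267], -0.1036, 0.7],
    [[0.984, -0.0827, 0], -0.1036, 0.7],
  ],
)

```text
time_s: 10.98
tool_pos: [0.5103, 0.3271, 0.2652]
tool_rot: [0.472, 0.882, 0.0, 0.0]
force: [0.6, -0.7, 0.2]
grip_width: 0.0597
grip_force: 0.0
```

```bash
cat >> h.py <<'E'
def go(x,y,a,fx=None):
    "delta in tool axes (cm) and spin from measured (or commanded fx=(x,y,ang)) to world x,y, tool-x angle a"
    from rig import manip
    from scipy.spatial.transform import Rotation as R
    s=manip.sense();M=R.from_quat(s['tool_rot']).as_matrix();p=s['tool_pos'];t=np.degrees(np.arctan2(M[1,0],M[0,0]))
    st();th=np.radians(t);d=np.array([x-p[0],y-p[1]])*100
    print('dx %.2f dy %.2f spin %.1f'%(d@[np.cos(th),np.sin(th)],d@[np.sin(th),-np.cos(th)],t-a))
E
python3 -c "
from h import *
go(.5095,.389,123.7)"
```

```text
t 10.97 pos [0.5103 0.3271 0.2652] xang 123.74 w 0.0597 F [ 0.6 -0.7  0.2]
dx 5.20 dy 3.37 spin 0.0
```

Scaled: 11 cm / 75 = 0.1467, 5.2 cm / 75 = 0.0693.

Emit:
send_rows(
  deltas=[
    [[0.0347, 0.0227, 0.0533], 0, 0.7],
    [[0.0693, 0.0453, 0.1067], 0, 0.7],
    [[0.0693, 0.0453, 0.1467], 0, 0.7],
    [[0.0693, 0.0453, 0.1467], 0, 0.7],
    [[0.0693, 0.0453, 0.1467], 0, 0.7],
  ],
)

```text
time_s: 11.6
tool_pos: [0.5103, 0.3868, 0.1562]
tool_rot: [0.472, 0.882, 0.0, 0.0]
force: [0.6, 0.6, -0.2]
grip_width: 0.0597
grip_force: 0.0
```

```bash
python3 -c "
from h import *
go(.5095,.389,123.7)"
```

```text
t 11.6 pos [0.5103 0.3868 0.1562] xang 123.67 w 0.0597 F [ 0.6  0.6 -0.2]
dx 0.23 dy 0.06 spin -0.0
```

Scaled: -8 cm / 75 = -0.1067, 6.5 cm / 75 = 0.0867.

Emit:
send_rows(
  deltas=[
    [[0.0027, 0, 0.0533], 0, 0.7],
    [[0.0027, 0, 0.0867], 0, 0.7],
    [[0.0027, 0, 0.1067], 0, 0.7],
    [[0.0027, 0, 0.1067], 0, 0.7],
    [[0.0027, 0, 0.1067], 0, 0],
    [[0.0027, 0, 0.1067], 0, 0],
    [[0.0027, 0, 0.1067], 0, 0],
    [[0.0027, 0, 0.1067], 0, 0],
    [[0.0027, 0, 0.1067], 0, 0],
    [[0.0027, 0, 0.0533], 0, 0],
    [[0.0027, 0, -0.0267], 0, 0],
    [[0.0027, 0, -0.1067], 0, 0],
  ],
)

```text
time_s: 13.1
tool_pos: [0.5083, 0.3884, 0.2368]
tool_rot: [0.472, 0.882, -0.0, -0.0]
force: [1.3, 1.3, -2.2]
grip_width: 0.0369
grip_force: 40.9
```

```bash
python3 -c "
from h import *
go(.5256+.012,-.411-.0007,86.4)"
```

```text
t 13.1 pos [0.5083 0.3884 0.2368] xang 123.7 w 0.0369 F [ 1.3  1.3 -2.2]
dx -68.19 dy -41.96 spin 37.3
```

Scaled: -63 cm / 75 = -0.84, -57.7 cm / 75 = -0.7693, 37.3 degrees / 360 = 0.1036.

Emit:
send_rows(
  deltas=[
    [[-0.0693, -0.0427, -0.04], 0.0056, 0],
    [[-0.14, -0.0867, -0.0667], 0.0139, 0],
    [[-0.2093, -0.1293, -0.0667], 0.025, 0],
    [[-0.28, -0.172, -0.0667], 0.0361, 0],
    [[-0.3493, -0.2147, -0.0667], 0.0472, 0],
    [[-0.42, -0.2587, -0.0667], 0.0583, 0],
    [[-0.4893, -0.3013, -0.0667], 0.0694, 0],
    [[-0.56, -0.344, -0.0667], 0.0806, 0],
    [[-0.6293, -0.3867, -0.0667], 0.0917, 0],
    [[-0.7, -0.4307, -0.0667], 0.1036, 0],
    [[-0.7693, -0.4733, -0.0667], 0.1036, 0],
    [[-0.84, -0.516, -0.04], 0.1036, 0],
  ],
)

```text
time_s: 14.6
tool_pos: [0.5367, -0.3505, 0.2681]
tool_rot: [0.729, 0.684, 0.0, 0.002]
force: [1.1, 0.9, -1.6]
grip_width: 0.0367
grip_force: 41.0
```

```bash
python3 -c "
from h import *
go(.5256+.012,-.411-.0007,86.4)"
```

```text
t 14.6 pos [ 0.5367 -0.3505  0.2681] xang 86.38 w 0.0367 F [ 1.1  0.9 -1.6]
dx -6.10 dy 0.48 spin -0.0
```

Scaled: 9 cm / 75 = 0.12, -6.1 cm / 75 = -0.0813.

Emit:
send_rows(
  deltas=[
    [[-0.04, 0.0027, 0], 0, 0],
    [[-0.0813, 0.0053, 0.04], 0, 0],
    [[-0.0813, 0.0053, 0.0933], 0, 0],
    [[-0.0813, 0.0053, 0.12], 0, 0],
    [[-0.0813, 0.0053, 0.12], 0, 0],
    [[-0.0813, 0.0053, 0.12], 0, 0],
  ],
)

```text
time_s: 15.35
tool_pos: [0.5373, -0.4092, 0.1784]
tool_rot: [0.729, 0.685, -0.0, 0.002]
force: [0.4, 0.4, -1.7]
grip_width: 0.0364
grip_force: 41.0
```

```bash
python3 -c "
from h import *
go(.5256+.012,-.411-.0007,86.4)"
```

```text
t 15.35 pos [ 0.5373 -0.4092  0.1784] xang 86.44 w 0.0364 F [ 0.4  0.4 -1.7]
dx -0.25 dy 0.04 spin 0.0
```

Scaled: 6 cm / 75 = 0.08, 5.5 cm / 75 = 0.0733.

Emit:
send_rows(
  deltas=[
    [[-0.0027, 0, 0.0333], 0, 0],
    [[-0.0027, 0, 0.0533], 0, 0],
    [[-0.0027, 0, 0.0667], 0, 0],
    [[-0.0027, 0, 0.0733], 0, 0],
    [[-0.0027, 0, 0.08], 0, 0],
    [[-0.0027, 0, 0.08], 0, 0],
  ],
)

```text
time_s: 16.1
tool_pos: [0.5367, -0.4112, 0.1172]
tool_rot: [0.729, 0.685, 0.0, 0.001]
force: [-0.6, 0.7, 0.6]
grip_width: 0.0368
grip_force: 41.2
```

```bash
python3 -c "
from h import *
st()"
```

```text
t 16.1 pos [ 0.5367 -0.4112  0.1172] xang 86.41 w 0.0368 F [-0.6  0.7  0.6]
```

Scaled: -15 cm / 75 = -0.2, -9 cm / 75 = -0.12.

Emit:
send_rows(
  deltas=[
    [[0, 0, 0], 0, 0.6],
    [[0, 0, 0], 0, 0.6],
    [[0, 0, -0.04], 0, 0.6],
    [[0, 0, -0.12], 0, 0.6],
    [[0, 0, -0.2], 0, 0.6],
    [[0, 0, -0.2], 0, 0.6],
  ],
)

```text
time_s: 16.85
tool_pos: [0.5385, -0.4132, 0.2745]
tool_rot: [0.729, 0.685, -0.0, 0.007]
force: [0.3, -0.1, 0.1]
grip_width: 0.0514
grip_force: 0.0
```

```bash
python3 - <<'E'
from h import *
from rig import cams
go(.5139,-.046,119.0)
c=cams.capture('scene');np.savez('s5.npz',**c)
cv2.imwrite('pics/s5.png',cv2.resize(c['img'][180:310,270:440,::-1],None,fx=4.5,fy=4.5,interpolation=cv2.INTER_CUBIC))
E
```

```text
t 16.85 pos [ 0.5385 -0.4132  0.2745] xang 86.4 w 0.0514 F [ 0.3 -0.1  0.1]
dx 36.49 dy -4.76 spin -32.6
```

View pics/s5.png

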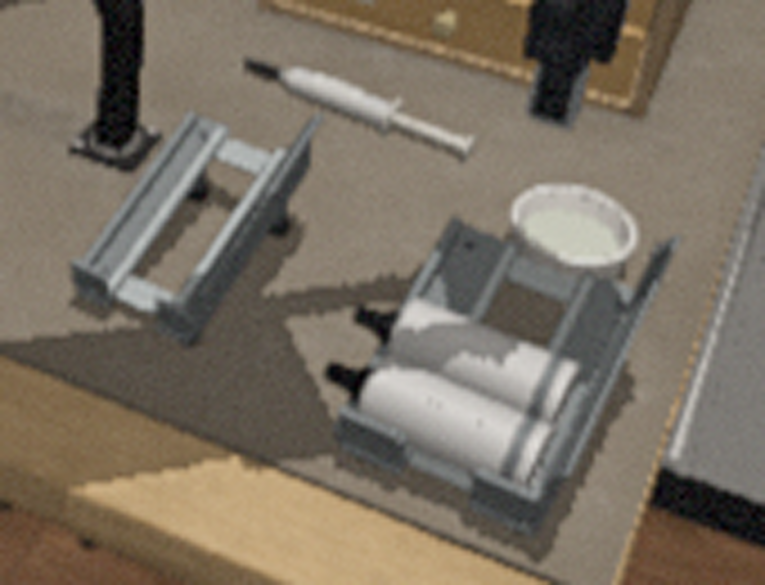

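Both large cartridges lie at the stop, one right behind the other. Next, small D.

Scaled: 36.3 cm / 75 = 0.484, -4.6 cm / 75 = -0.0613, -32.6 degrees / 360 = -0.0906.

Emit:
send_rows(
  deltas=[
    [[0.08, -0.0107, 0], -0.0139, 0.65],
    [[0.1613, -0.02, 0], -0.0278, 0.65],
    [[0.2427, -0.0307, 0], -0.0417, 0.65],
    [[0.3227, -0.0413, 0], -0.0556, 0.65],
    [[0.404, -0.0507, 0], -0.0694, 0.65],
    [[0.484, -0.0613, 0.04], -0.0906, 0.65],
    [[0.484, -0.0613, 0.12], -0.0906, 0.65],
    [[0.484, -0.0613, 0.1467], -0.0906, 0.65],
    [[0.484, -0.0613, 0.1467], -0.0906, 0.65],
    [[0.484, -0.0613, 0.1467], -0.0906, 0.65],
  ],
)

```text
time_s: 18.15
tool_pos: [0.5137, -0.0461, 0.157]
tool_rot: [0.508, 0.862, 0.0, 0.001]
force: [0.2, -0.2, -0.4]
grip_width: 0.0558
grip_force: 0.0
```

```bash
python3 - <<'E'
from h import *
go(.5139,-.046,119.0)
E
```

```text
t 18.15 pos [ 0.5137 -0.0461  0.157 ] xang 118.98 w 0.0558 F [ 0.2 -0.2 -0.4]
dx -0.01 dy 0.02 spin -0.0
```

Scaled: 8.2 cm / 75 = 0.1093, 6.5 cm / 75 = 0.0867.

Emit:
send_rows(
  deltas=[
    [[0, 0, 0.0533], 0, 0.65],
    [[0, 0, 0.0867], 0, 0.65],
    [[0, 0, 0.1093], 0, 0.65],
    [[0, 0, 0.1093], 0, 0.65],
    [[0, 0, 0.1093], 0, 0],
    [[0, 0, 0.1093], 0, 0],
    [[0, 0, 0.1093], 0, 0],
    [[0, 0, 0.1093], 0, 0],
    [[0, 0, 0.1093], 0, 0],
    [[0, 0, 0.1093], 0, 0],
  ],
  grip_force=30,
)

```text
time_s: 19.4
tool_pos: [0.5143, -0.0461, 0.0758]
tool_rot: [0.507, 0.862, 0.0, 0.001]
force: [-0.8, -0.4, 6.9]
grip_width: 0.0263
grip_force: 29.6
```

```bash
python3 - <<'E'
from h import *
go(.5543,-.2354,85.6)
E
```

```text
t 19.4 pos [ 0.5143 -0.0461  0.0758] xang 119.01 w 0.0263 F [-0.8 -0.4  6.9]
dx -18.50 dy -5.68 spin 33.4
```

Scaled: -18.5 cm / 75 = -0.2467, -17 cm / 75 = -0.2267, 33.4 degrees / 360 = 0.0928.

Emit:
send_rows(
  deltas=[
    [[0, 0, -0.0533], 0, 0],
    [[0, 0, -0.1333], 0, 0],
    [[0, 0, -0.2], 0.0139, 0],
    [[-0.0613, -0.0187, -0.2267], 0.0278, 0],
    [[-0.1227, -0.0373, -0.2267], 0.05, 0],
    [[-0.1853, -0.0573, -0.2267], 0.0722, 0],
    [[-0.2467, -0.076, -0.2133], 0.0928, 0],
    [[-0.2467, -0.076, -0.16], 0.0928, 0],
    [[-0.2467, -0.076, -0.1267], 0.0928, 0],
    [[-0.2467, -0.076, -0.1267], 0.0928, 0],
    [[-0.2467, -0.076, -0.1267], 0.0928, 0],
  ],
)

```text
time_s: 20.78
tool_pos: [0.5536, -0.2354, 0.1707]
tool_rot: [0.734, 0.68, 0.0, 0.001]
force: [0.3, 0.3, 0.2]
grip_width: 0.0257
grip_force: 30.0
```

```bash
python3 - <<'E'
from h import *
go(.5543,-.2354,85.6)
from rig import cams
c=cams.capture('scene')
cv2.imwrite('pics/s6.png',cv2.resize(c['img'][160:310,270:440,::-1],None,fx=4,fy=4,interpolation=cv2.INTER_CUBIC))
E
```

```text
t 20.77 pos [ 0.5536 -0.2354  0.1707] xang 85.61 w 0.0257 F [0.3 0.3 0.2]
dx 0.01 dy 0.07 spin 0.0
```

View pics/s6.png

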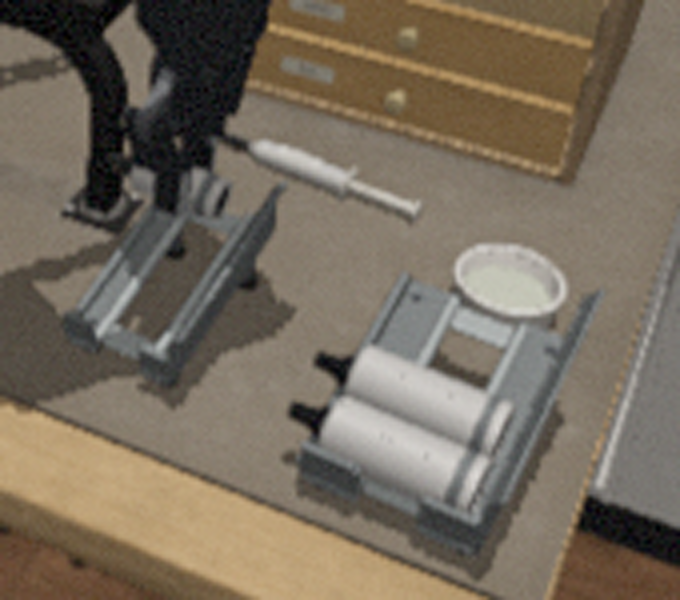

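The small cartridge is held level above the narrow rack's lane at (185,190), clear of the shelf leg.

Scaled: 5.9 cm / 75 = 0.0787, 5.6 cm / 75 = 0.0747.

Emit:
send_rows(
  deltas=[
    [[0, 0, 0.0333], 0, 0],
    [[0, 0, 0.0533], 0, 0],
    [[0, 0, 0.0667], 0, 0],
    [[0, 0, 0.0747], 0, 0],
    [[0, 0, 0.0787], 0, 0],
    [[0, 0, 0.0787], 0, 0],
  ],
)

```text
time_s: 21.58
tool_pos: [0.5533, -0.2353, 0.1107]
tool_rot: [0.734, 0.679, 0.0, 0.0]
force: [-0.7, 0.6, -0.7]
grip_width: 0.0258
grip_force: 30.1
```

```bash
python3 -c "
from h import *
st()"
```

```text
t 21.57 pos [ 0.5533 -0.2353  0.1107] xang 85.6 w 0.0258 F [-0.7  0.6 -0.7]
```

Scaled: -15 cm / 75 = -0.2, -9 cm / 75 = -0.12.

Emit:
send_rows(
  deltas=[
    [[0, 0, 0.0027], 0, 0],
    [[0, 0, 0.0027], 0, 0],
    [[0, 0, 0.0027], 0, 0.5],
    [[0, 0, 0.0027], 0, 0.5],
    [[0, 0, -0.04], 0, 0.5],
    [[0, 0, -0.12], 0, 0.5],
    [[0, 0, -0.2], 0, 0.5],
    [[0, 0, -0.2], 0, 0.5],
  ],
)

```text
time_s: 22.58
tool_pos: [0.5556, -0.2369, 0.2671]
tool_rot: [0.734, 0.679, 0.001, 0.006]
force: [0.8, -0.1, -0.5]
grip_width: 0.0424
grip_force: 0.0
```

```bash
python3 - <<'E'
from h import *
go(.5141,.097,122.3)
E
```

```text
t 22.57 pos [ 0.5556 -0.2369  0.2671] xang 85.6 w 0.0424 F [ 0.8 -0.1 -0.5]
dx 32.97 dy -6.70 spin -36.7
```

Scaled: 32.8 cm / 75 = 0.4373, -6.5 cm / 75 = -0.0867, -36.7 degrees / 360 = -0.1019.

Emit:
send_rows(
  deltas=[
    [[0.0733, -0.0147, 0], -0.0167, 0.65],
    [[0.1453, -0.0293, 0], -0.0361, 0.65],
    [[0.2187, -0.044, 0], -0.0556, 0.65],
    [[0.2907, -0.0587, 0], -0.075, 0.65],
    [[0.364, -0.072, 0], -0.0944, 0.65],
    [[0.4373, -0.0867, 0.04], -0.1019, 0.65],
    [[0.4373, -0.0867, 0.1067], -0.1019, 0.65],
    [[0.4373, -0.0867, 0.14], -0.1019, 0.65],
    [[0.4373, -0.0867, 0.14], -0.1019, 0.65],
    [[0.4373, -0.0867, 0.14], -0.1019, 0.65],
  ],
)

```text
time_s: 23.82
tool_pos: [0.514, 0.0967, 0.1561]
tool_rot: [0.483, 0.876, 0.0, 0.001]
force: [-0.2, 0.0, -0.1]
grip_width: 0.0555
grip_force: 0.0
```

```bash
python3 - <<'E'
from h import *
from rig import cams
go(.5144,.097,122.3)
c=cams.capture('scene');np.savez('s7.npz',**c)
cv2.imwrite('pics/s7.png',cv2.resize(c['img'][160:310,180:380,::-1],None,fx=4,fy=4,interpolation=cv2.INTER_CUBIC))
E
```

```text
t 23.82 pos [0.514  0.0967 0.1561] xang 122.28 w 0.0555 F [-0.2  0.  -0.1]
dx 0.00 dy 0.06 spin -0.0
```

View pics/s7.png

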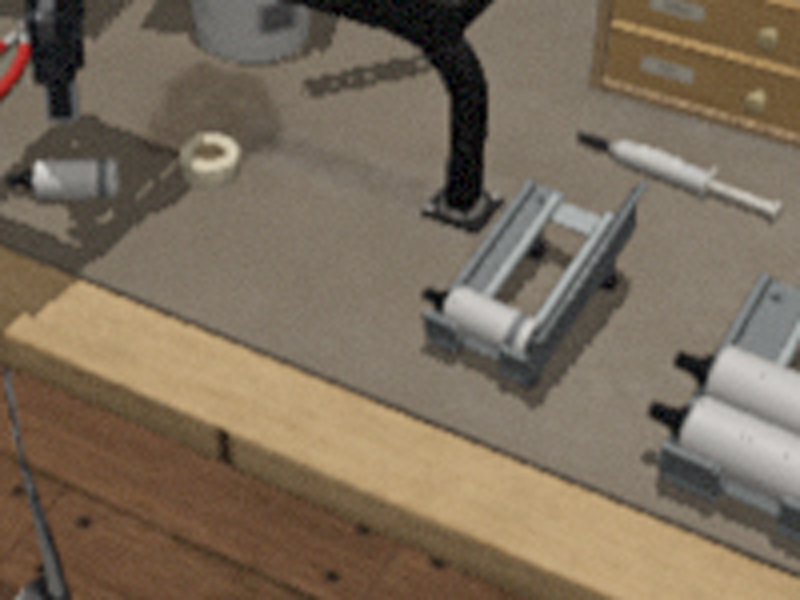

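Small D lies at the narrow rack's stop at (485,318), and the other small one is untouched at (75,180). Grasping it.

Scaled: 8.1 cm / 75 = 0.108, 6.5 cm / 75 = 0.0867.

Emit:
send_rows(
  deltas=[
    [[0, 0, 0.0533], 0, 0.65],
    [[0, 0, 0.0867], 0, 0.65],
    [[0, 0, 0.108], 0, 0.65],
    [[0, 0, 0.108], 0, 0.65],
    [[0, 0, 0.108], 0, 0],
    [[0, 0, 0.108], 0, 0],
    [[0, 0, 0.108], 0, 0],
    [[0, 0, 0.108], 0, 0],
    [[0, 0, 0.108], 0, 0],
    [[0, 0, 0.108], 0, 0],
  ],
)

```text
time_s: 25.12
tool_pos: [0.5146, 0.0968, 0.0758]
tool_rot: [0.482, 0.876, 0.001, 0.001]
force: [-0.9, -0.2, 6.3]
grip_width: 0.0256
grip_force: 29.6
```

```bash
python3 - <<'E'
from h import *
go(.5543+.008,-.2354-.0006,85.6)
E
```

```text
t 25.12 pos [0.5146 0.0968 0.0758] xang 122.31 w 0.0256 F [-0.9 -0.2  6.3]
dx -30.68 dy -13.76 spin 36.7
```

Scaled: -30.7 cm / 75 = -0.4093, -25 cm / 75 = -0.3333, 36.7 degrees / 360 = 0.1019.

Emit:
send_rows(
  deltas=[
    [[0, 0, -0.0533], 0, 0],
    [[0, 0, -0.1333], 0, 0],
    [[-0.0133, -0.0053, -0.2], 0.0111, 0],
    [[-0.0667, -0.0293, -0.2267], 0.025, 0],
    [[-0.1333, -0.06, -0.2267], 0.0389, 0],
    [[-0.2, -0.0893, -0.2267], 0.0556, 0],
    [[-0.2667, -0.12, -0.2267], 0.0722, 0],
    [[-0.3333, -0.1493, -0.2267], 0.0889, 0],
    [[-0.4093, -0.1827, -0.2133], 0.1019, 0],
    [[-0.4093, -0.1827, -0.16], 0.1019, 0],
    [[-0.4093, -0.1827, -0.1267], 0.1019, 0],
    [[-0.4093, -0.1827, -0.1267], 0.1019, 0],
  ],
)

```text
time_s: 26.62
tool_pos: [0.56, -0.235, 0.1667]
tool_rot: [0.734, 0.679, -0.001, -0.003]
force: [0.0, -0.2, -0.3]
grip_width: 0.0256
grip_force: 30.0
```

```bash
python3 - <<'E'
from h import *
go(.5543+.008,-.2354-.0006,85.6)
E
```

```text
t 26.62 pos [ 0.56   -0.235   0.1667] xang 85.58 w 0.0256 F [ 0.  -0.2 -0.3]
dx -0.08 dy 0.23 spin -0.0
```

Scaled: 5.8 cm / 75 = 0.0773, 5.5 cm / 75 = 0.0733.

Emit:
send_rows(
  deltas=[
    [[0, 0, 0.0333], 0, 0],
    [[0, 0.0013, 0.0533], 0, 0],
    [[0, 0.0013, 0.0667], 0, 0],
    [[0, 0.0013, 0.0733], 0, 0],
    [[0, 0.0013, 0.0773], 0, 0],
    [[0, 0.0013, 0.0773], 0, 0],
    [[0, 0.0013, 0.0773], 0, 0],
  ],
)

```text
time_s: 27.5
tool_pos: [0.5629, -0.236, 0.1128]
tool_rot: [0.734, 0.68, 0.0, 0.0]
force: [-4.1, 2.5, 6.4]
grip_width: 0.0259
grip_force: 30.6
```

```bash
python3 -c "
from h import *
st()"
```

```text
t 27.5 pos [ 0.5629 -0.236   0.1128] xang 85.61 w 0.0259 F [-4.1  2.5  6.4]
```

Scaled: -20 cm / 75 = -0.2667, -15 cm / 75 = -0.2.

Emit:
send_rows(
  deltas=[
    [[0, 0, -0.0013], 0, 0],
    [[0, 0, -0.0013], 0, 0.5],
    [[0, 0, -0.0013], 0, 0.5],
    [[0, 0, -0.04], 0, 0.5],
    [[0, 0, -0.12], 0, 0.5],
    [[0, 0, -0.2], 0, 0.5],
    [[0, 0, -0.2667], 0, 0.5],
    [[0, 0, -0.2667], 0, 0.5],
    [[0, 0, -0.2667], 0, 0.5],
    [[0, 0, -0.2667], 0, 0.5],
  ],
)

```text
time_s: 28.75
tool_pos: [0.5619, -0.2355, 0.309]
tool_rot: [0.734, 0.679, -0.0, -0.002]
force: [-0.3, 0.0, -0.2]
grip_width: 0.0428
grip_force: 0.0
```

```bash
python3 - <<'E'
from h import *
from rig import cams
st()
c=cams.capture('scene');np.savez('s8.npz',**c)
cv2.imwrite('pics/s8.png',cv2.resize(c['img'][190:310,270:430,::-1],None,fx=5,fy=5,interpolation=cv2.INTER_CUBIC))
E
```

```text
t 28.75 pos [ 0.5619 -0.2355  0.309 ] xang 85.6 w 0.0428 F [-0.3  0.  -0.2]
```

View pics/s8.png

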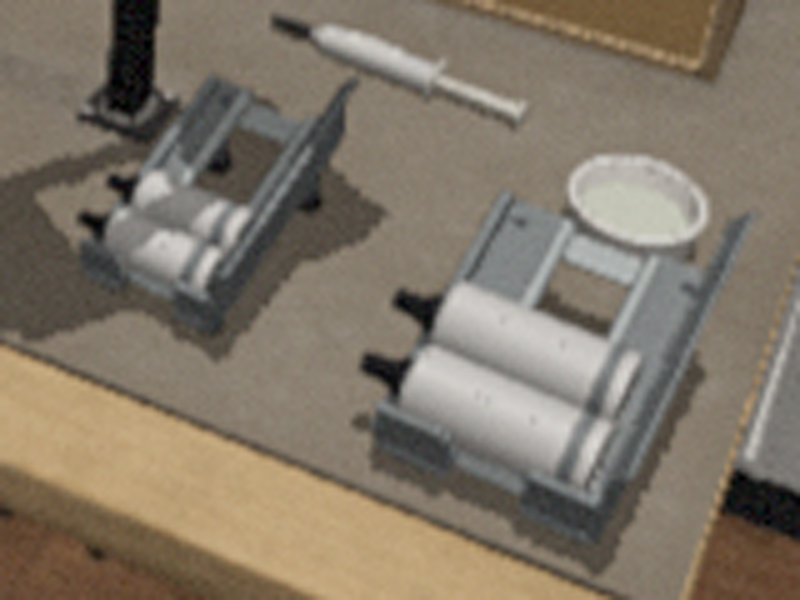

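All four lie square and in contact: the small ones at (160,250) and (195,210), the large ones at (505,415) and (540,345), with nozzles over the low edges. The bystanders haven't moved. Handing in.

```bash
python3 -c "
from rig import workorder
print(workorder.close_job())"
```

```text
the job is handed in; nothing more can be done
None
```

I handed the job in at about 29 s; `close_job()` returned no verdict, but the last picture shows both large cartridges in the wide rack and both small ones in the narrow rack, square, rolled down to the stops with nozzles over the low edges. The syringe and flux pot are unmoved in that picture; the tape was last seen in place before the final pick.

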